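Fetch the dark loaf from the bread bin

TASK

Swing the bread bin's lid up and over until it stays open by itself, then lift the dark brown loaf out and set it down flat on the light wooden chopping board without dropping it. Then swing the bin's lid fully shut again, leaving the pale loaf inside and the other things on the counter where they stand.

Things in the scene. Friction and masses are not known exactly. Their poses are not given: they have to be found in the camera images.
- bin: Bread bin, a grey-green open-topped box 170 (x) x 290 (y) x 120 mm high, walls 8 mm, raised inner floor 28 mm above the counter, fixed to the counter. Origin: centre of its underside; its x axis points to the hinge side, away from the robot, its -x side is the front with the lid's lip, z up. It may stand on the left or on the right of the counter and slightly turned.
- lid (a joint): Angle of the bin's oak lid (plate 198 x 290 x 12 mm, 0.3 to 0.45 kg) about the hinge on the bin's far top edge, parallel to the bin's y: 0 = shut, grows as the front edge swings up and over away from the robot, stop at 1.8 rad. It balances at 1.5 rad (upright): below that it falls shut, beyond it falls to the stop and stays. Soft damping, no spring.
- lid_hinge (a point): Point on the hinge axis, at the middle of the lid's width and level with the lid's underside: 85 mm along +x from the bin's origin and 120 mm above the counter. Its x axis points along the lid from lip to hinge, its z out of the lid's upper face; they turn with the lid.
- lid_lip (a point): Middle of the lower front edge of the lid, 198 mm from the hinge. Shut, the lid reaches 28 mm beyond the front wall of the bin as a full-width lip, its underside 120 mm above the counter; it can be pushed up from beneath with about 2 N.
- rye: The loaf to fetch: dark brown crusty loaf, rigid, 125 mm long (its x), 60 mm wide (its y), 64 mm high with a rounded top, widest 34 mm above its underside, 0.2 to 0.4 kg. Origin: centre of its underside. It lies on the bin's floor with its length from front to back, left or right of the pale one, 116 mm from it centre to centre.
- pale: Pale golden loaf of the same shape and size, beside the dark one in the bin; it stays there. Origin: centre of its underside.
- board: Light wooden chopping board, 220 (x) x 240 (y) x 18 mm, loose, 0.9 kg, lying on the counter on the other side from the bin. Origin: centre of its underside; z up. The jam jar stands on the strip along its far (+x) edge; the rest is free.
- jam: Red jam jar with a brass cap, 56 mm across, 75 mm high, standing on the board near its far edge. Origin: centre of its underside.
- mug: Blue mug, 80 mm across, 85 mm high, at the far right. Origin: centre of its underside.
- bowl: White bowl, 130 mm across, 55 mm high, far left. Origin: centre of its underside.
- mill: Wooden pepper mill, 56 mm across, 170 mm high, at the back. Origin: centre of its underside.
- oil: Green glass oil bottle, 66 mm across, 220 mm high, at the back right. Origin: centre of its underside.
- soap: White soap bottle, 64 mm across, 170 mm high, at the back left. Origin: centre of its underside.

How it is judged:
By the outcome, as a careful person would: the job done as asked, in the order asked, and still so for the second after the job is handed in, with the robot touching nothing.
It also fails if it takes over 67 s, if anything falls off the work surface, if the arm or the gripper's body presses on something with over 40 N, if the wrist force passes 120 N, or if a joint passes its speed limit or range.

ROBOT

A 6-joint arm with a two-finger parallel gripper is mounted at the origin on the work surface. World frame = base frame: x ahead of the robot, y to its left, z up, the work surface at z = 0. Lengths are in m, angles in rad, forces in N, time in s.
With the tool pointing down it reaches from about 0.325 to 0.9 m from the base axis. Payload 6.1 kg.
Tool frame: the origin (TCP) lies where the fingers leave the gripper's body, on its centre line; the fingertips stand 70 mm ahead of it and the grasp point (between the pads) lies 51 mm ahead of it; z points along the fingers, y is the line along which they close (so a half turn about z gives the same grasp; the last joint's range is limited). The gripper opens to 87 mm and grips with 3 to 60 N. Pads are 19 mm wide; open, the fingers measure 117 mm over their backs; the gripper's body (75 mm by 190 mm) begins 51 mm behind the grasp point.
Start: joints at [1.162, 0.22, 1.526, -0, 1.395, -0.126], TCP at [0.174, 0.6, 0.292] pointing down, gripper open.
Joint ranges: [-2.98, 2.98], [-0.91, 2.08], [0.09, 2.57], [-1.24, 4.39], [0.2, 2.65], [-2.68, 2.68]. Speed limits (rad/s): [2.57, 2.57, 3.01, 3.14, 3.14, 3.14].

INTERFACE

Orientations are given as [roll, pitch, yaw] about the fixed x, y, z axes, in that order (R = Rz(yaw) Ry(pitch) Rx(roll)).
In Python, from station import robot gives the robot as it stands.
- The arm moves only by the tool arm_command, never from a script. Its argument "rows" is a list of rows, each a list of 7 numbers: the turn, a rotation vector about the tool's x, y, z in degrees, then the shift along the tool's x, y, z in m, then the opening, from 0 (shut) to 1 (fully open). A call has 1 to 20 rows; each row is the pose to reach, as a shift and turn from the pose commanded when the call began, along the tool's axes at that moment; what a row does not reach only later rows make up. A row lasts 1/10 s, in which the tool goes at most 50 mm and 8.59 degrees, less where a joint would pass 70% of its speed; a pose out of reach is approached as far as the arm can. A call with a gripper value outside its range is refused whole. The fingers move at their own pace and stop on an object; "grip_force" is the grip in N (left out, the last holds). Time passes only in rows, so rows that repeat a pose let the fingers close. It gives the time, the measured TCP pose, the force, the opening and the grip force at its end, in the units of the state.
- robot.sense(): the state, without advancing time (a new reading comes with each control period).
- robot.snapshot(name): name is "side" or "top" or "wrist"; returns (picture, depth): 400x640x3 uint8, blue, green, red; 400x640 float32, m along the optical axis (not along the pixel's ray), 0 where there is no reading.
- robot.camera_info(name): a dict with "fx", "fy", "cx", "cy" (pixels), "D" ([k1, k2, p1, p2, k3] as OpenCV has them; the pictures are not rectified), "R" (3x3) and "t" (3): a world point X has camera coordinates R X + t. Camera axes: x right, y down, z forward; pixel columns grow to the right and rows downward; lengths in m; the calibration is good to about 2 mm. A picture is of the moment at which its call begins: read the wrist's pose just before it. camera_info takes no time and is no camera call; for the wrist camera it gives the pose at the moment of the call.
- robot.close_job(): hands the job in; it is judged then, once.
The state is a dict: "clock": time; "qpos": joint angles; "dq": joint speeds; "joint_torque": joint torques, N m; "position": TCP position; "tool_rot": TCP orientation; "wrist_force": force on the tool from outside, world axes, zero at the start; "ft_torque": the same for the moment, N m; "opening": finger opening in m; "gripper_force": force on a finger pad.
Only numpy, scipy, OpenCV 4.12 (cv2) and the standard library are available. Lean on these libraries where they do the work, as an engineer would, in place of code of your own. Each camera call takes 0.05 s, during which the arm holds its last target. There are 200 camera calls.

## Working session

There is one attempt and no reset: what is moved stays moved. The work goes in short steps, Python scripts to look and compute and a tool call to move; the robot and the scene stay as the last step left them, time stands still between calls to the robot, and variables do not carry over. Pictures are saved under pics/ and viewed, at most 10 in all, crops included, and the job is handed in when it is done.

Besides the shell and the picture viewer there is one more tool, called after ">>>" in YAML: its name, and indented under it one key for each argument. arm_command: Moves the arm, as the interface text tells. Its arguments: {"type":"object","properties":{"rows":{"type":"array","items":{"type":"array","items":{"type":"number"}}},"grip_force":{"type":"number"}},"required":["rows"]}

```bash
mkdir -p pics; ls
python3 - <<'E'
from station import robot
import cv2,numpy as np
print(robot.sense())
for n in ("top","side"):
    p,d=robot.snapshot(n); cv2.imwrite(f"pics/{n}0.png",p); np.savez(f"{n}0.npz",p=p,d=d)
    i=robot.camera_info(n); print(n,i)
E
```

```text
pics
{'clock': 0.0, 'qpos': array([ 1.16190998e+00,  2.21242978e-01,  1.52759367e+00, -1.18978054e-05,
        1.39468941e+00, -1.26102549e-01]), 'dq': array([-0.00120146,  0.00086736,  0.00025199,  0.00102324,  0.0007419 ,
        0.00070433]), 'joint_torque': array([-5.66838098e-04, -4.94602525e+01, -3.87377322e+01,  6.98057469e-02,
        5.67623076e-02, -1.20015129e-04]), 'position': array([0.17421065, 0.59973241, 0.29113591]), 'tool_rot': array([-3.13967313e+00, -2.31544649e-04,  2.85881073e+00]), 'wrist_force': array([-1.15855845,  0.40189668,  0.48994692]), 'ft_torque': array([-0.01504441,  0.0350863 , -0.00258398]), 'gripper_force': 0.0, 'opening': 0.08671237977898152}
top {'fx': 423.1857381983815, 'fy': 423.1857381983815, 'cx': 323.31555857448416, 'cy': 204.81122913636057, 'D': array([-0.05310606,  0.        ,  0.        ,  0.        ,  0.        ]), 'R': array([[ 0.02986978, -0.99936248,  0.01955576],
       [-0.99745705, -0.03106797, -0.06414212],
       [ 0.06470879, -0.01759012, -0.99774915]]), 't': array([-0.00818017,  0.60716402,  1.55715872])}
side {'fx': 492.75110424767314, 'fy': 492.75110424767314, 'cx': 322.7847015601206, 'cy': 198.46605108280596, 'D': array([0.00521008, 0.        , 0.        , 0.        , 0.        ]), 'R': array([[-0.90930068, -0.41613858,  0.00098071],
       [-0.29979881,  0.65344961, -0.69507142],
       [ 0.28860519, -0.63232293, -0.71894002]]), 't': array([0.55521068, 0.25151342, 1.69512854])}
```

View pics/top0.png

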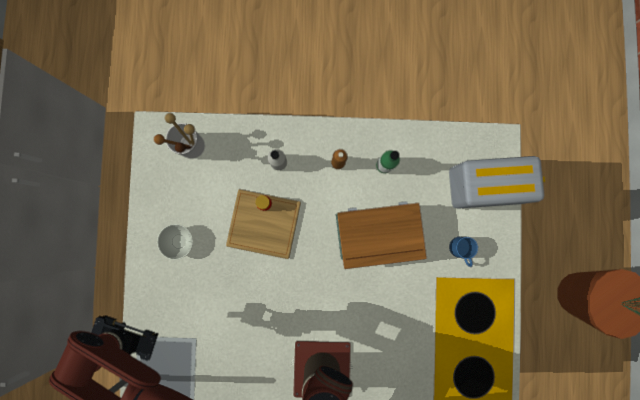

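View pics/side0.png

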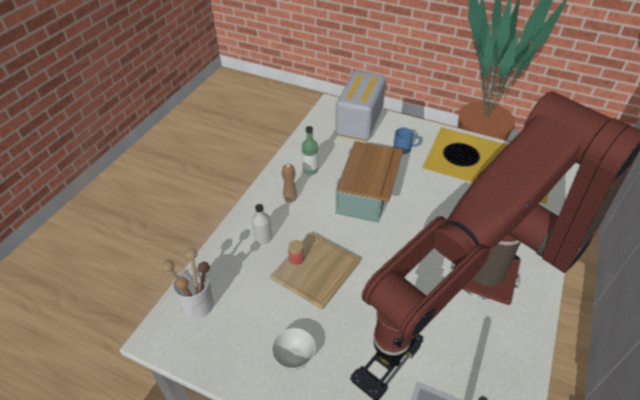

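The top view shows the lid at about (337–426, 204–268), i.e. on the right. The board is at (228–300, 190–257) with the jar at (264, 202), and the mug is at (463, 247). The side view agrees, with the lid shut. Next I measure the lid and board rectangles from depth.

```bash
cat > h.py <<'E'
import cv2,numpy as np
from station import robot
def cloud(i,d):
    K=np.array([[i['fx'],0,i['cx']],[0,i['fy'],i['cy']],[0,0,1]])
    v,u=np.mgrid[:d.shape[0],:d.shape[1]]
    uv=np.stack([u,v],-1).reshape(-1,1,2).astype(float)
    n=cv2.undistortPoints(uv,K,np.array(i['D'])).reshape(*d.shape,2)
    c=np.dstack([n*d[...,None],d])
    return (c-i['t'])@i['R']          # R^T (c - t)
def rect(P,m):
    m=cv2.morphologyEx(m.astype(np.uint8),cv2.MORPH_OPEN,np.ones((3,3)))
    n,l,s,_=cv2.connectedComponentsWithStats(m)
    k=1+np.argmax(s[1:,4]); p=P[l==k]
    r=cv2.minAreaRect((p[:,:2]*1000).astype(np.float32))
    return np.round(r[0],1),np.round(r[1],1),round(r[2],2),np.round(np.median(p[:,2])*1000,1),len(p)
E
python3 - <<'E'
from h import *
z=np.load('top0.npz');P=cloud(robot.camera_info('top'),z['d']);Z=P[...,2]
box=np.zeros(Z.shape,bool)
b=box.copy();b[195:280,325:440]=1
print('lid',rect(P,b&(Z>.11)&(Z<.15)))
b=box.copy();b[180:265,215:310]=1
print('board',rect(P,b&(Z>.010)&(Z<.028)))
print('jam',rect(P,b&(Z>.06)))
for n,(u,v) in dict(mug=(463,247),bowl=(176,241),mill=(339,158),oil=(389,160),soap=(278,158),toaster=(495,180)).items():
    b=box.copy();b[v-35:v+35,u-45:u+45]=1
    print(n,rect(P,b&(Z>.04)&(((Z<.1)|(Z>.15))))) 
for n in ('wrist',): 
    i=robot.camera_info(n);print(i, robot.sense()['position'])
E
```

```text
lid (array([ 506.2, -193.2]), array([208.6, 292.1]), 8.48, np.float64(133.1), 4802)
board (array([531.6, 232.7]), array([240.6, 220.5]), 80.03, np.float64(18.3), 3441)
jam (array([573. , 140.3]), array([239.9,  51.8]), 68.59, np.float64(92.2), 183)
mug (array([ 450.4, -531.6]), array([106. ,  34.8]), 0.91, np.float64(71.4), 148)
bowl (array([450., 595.]), array([102.2,  34.3]), 7.76, np.float64(49.9), 129)
mill (array([770.9, -39.2]), array([41.4, 41.3]), 2.85, np.float64(164.0), 124)
oil (array([650.8, -86.7]), array([ 46.5, 380.8]), 42.46, np.float64(175.7), 171)
soap (array([765.4, 183.8]), array([27.1, 24.6]), 4.36, np.float64(169.2), 62)
toaster (array([ 656.2, -340.3]), array([172.4, 796.5]), 9.56, np.float64(189.8), 3619)
{'fx': 338.5685154667707, 'fy': 338.5685154667707, 'cx': 319.31982221204163, 'cy': 205.4879983928971, 'D': array([0.00442031, 0.        , 0.        , 0.        , 0.        ]), 'R': array([[ 0.27858133,  0.96041122, -0.00165386],
       [ 0.92132815, -0.26675767,  0.28283351],
       [ 0.27119529, -0.08031588, -0.95916759]]), 't': array([-0.62331137, -0.0358775 ,  0.39021954])} [0.17423387 0.59975045 0.29122754]
```

```bash
cat >> h.py <<'E'
from scipy.spatial.transform import Rotation as Ro
YAW=np.radians(8.48); LID=np.array([.5062,-.1932])
BX=np.array([np.cos(YAW),np.sin(YAW),0]);BY=np.array([-BX[1],BX[0],0]);UZ=np.array([0,0,1.])
ORG=np.r_[LID,0]+.014*BX
def B(x,y,z): return ORG+x*BX+y*BY+z*UZ
def tool(tilt,yaw=YAW):   # tool z down, tool x toward -bin x; tilt (deg) swings fingers forward
    return Ro.from_euler('z',yaw+np.pi)*Ro.from_euler('x',np.pi)*Ro.from_euler('y',-tilt,degrees=True)
def pose():
    s=robot.sense(); return s['position'],Ro.from_euler('xyz',s['tool_rot'])
def rel(pos,R,frm=None):
    p,R0=frm or pose()
    print('rv',np.round((R0.inv()*R).as_rotvec(degrees=True),1),'sh',np.round(R0.inv().apply(np.array(pos)-p),4))
E
python3 - <<'E'
from h import *
print('org',ORG,'lip',B(-.113,0,.12),'hinge',B(.085,0,.12))
p,R=pose()
rel([.45,.15,.33],tool(20))
# pre pose: tip 60mm before/below lip at tilt 45, y=+70
R=tool(45); tip=B(-.175,.07,.10); tcp=tip-R.apply([0,0,.07]); print('pre',tcp)
rel(tcp,R,([.45,.15,.33],tool(20)))
E
```

```text
org [ 0.52004694 -0.1911355   0.        ] lip [ 0.40828233 -0.20779895  0.12      ] hinge [ 0.60411767 -0.17860105  0.12      ]
rv [ -4.4 -19.7 -24.4] sh [-0.3903 -0.355  -0.0382]
pre [ 0.28768132 -0.15500612  0.14949747]
rv [  0. -25.   0.] sh [ 0.2549 -0.2777  0.0993]
```

>>> arm_command:
  rows:
    - [-4.4,-19.7,-24.4,-0.39,-0.355,-0.038,0]
    - [-4.4,-19.7,-24.4,-0.39,-0.355,-0.038,0]
    - [-4.4,-19.7,-24.4,-0.39,-0.355,-0.038,0]
    - [-4.4,-19.7,-24.4,-0.39,-0.355,-0.038,0]
    - [-4.4,-19.7,-24.4,-0.39,-0.355,-0.038,0]
    - [-4.4,-19.7,-24.4,-0.39,-0.355,-0.038,0]
    - [-4.4,-19.7,-24.4,-0.39,-0.355,-0.038,0]
    - [-4.4,-19.7,-24.4,-0.39,-0.355,-0.038,0]
    - [-4.4,-19.7,-24.4,-0.39,-0.355,-0.038,0]
    - [-4.4,-19.7,-24.4,-0.39,-0.355,-0.038,0]
    - [-4.4,-19.7,-24.4,-0.39,-0.355,-0.038,0]
    - [-4.4,-19.7,-24.4,-0.39,-0.355,-0.038,0]
    - [-4.4,-19.7,-24.4,-0.39,-0.355,-0.038,0]

```text
clock: 1.4
position: [0.4498, 0.1498, 0.3298]
tool_rot: [3.139, 0.349, -2.997]
wrist_force: [-0.5, 0.4, 0.7]
opening: 0.001
gripper_force: 0.0
```

>>> arm_command:
  rows:
    - [0,-25,0,0.255,-0.278,0.099,0]
    - [0,-25,0,0.255,-0.278,0.099,0]
    - [0,-25,0,0.255,-0.278,0.099,0]
    - [0,-25,0,0.255,-0.278,0.099,0]
    - [0,-25,0,0.255,-0.278,0.099,0]
    - [0,-25,0,0.255,-0.278,0.099,0]
    - [0,-25,0,0.255,-0.278,0.099,0]
    - [0,-25,0,0.255,-0.278,0.099,0]
    - [0,-25,0,0.255,-0.278,0.099,0]
    - [0,-25,0,0.255,-0.278,0.099,0]
    - [0,-25,0,0.255,-0.278,0.099,0]

```text
clock: 2.5
position: [0.3891, -0.0754, 0.2593]
tool_rot: [3.14, 0.736, -3.022]
wrist_force: [-1.0, 0.1, 0.1]
opening: 0.0008
gripper_force: 0.0
```

Run:
```python
from h import *
s=robot.sense();print(np.round(s['qpos'],2),np.round(s['dq'],2))
R=tool(45); tip=B(-.175,.07,.10); tcp=tip-R.apply([0,0,.07]); rel(tcp,R)
```

```text
[-0.79 -0.91  2.57  0.65  1.08 -2.68] [-0.01  0.   -0.   -0.    0.    0.  ]
rv [-1.  -2.8 -1.2] sh [ 0.1554 -0.0669  0.0073]
```

>>> arm_command:
  rows:
    - [0,25,0,0,0.2,-0.05,0]
    - [0,25,0,0,0.2,-0.05,0]
    - [0,25,0,0,0.2,-0.05,0]
    - [0,25,0,0,0.2,-0.05,0]
    - [0,25,0,0,0.2,-0.05,0]
    - [0,25,0,0,0.2,-0.05,0]

```text
clock: 3.1
position: [0.3306, 0.1237, 0.2984]
tool_rot: [3.139, 0.301, -3.013]
wrist_force: [0.2, -0.3, -0.2]
opening: 0.0001
gripper_force: 0.0
```

```bash
cat > kin.py <<'E'
from h import *
from scipy.optimize import least_squares
def wr(q):
    return Ro.from_euler('z',q[0])*Ro.from_euler('y',q[1]+q[2])*Ro.from_euler('z',q[3])*Ro.from_euler('y',q[4])*Ro.from_euler('z',q[5])*Ro.from_euler('z',np.pi/2)
def fk(q,k):
    a1,h,L1,L2,a3,d6=k; A=q[1]+q[2]
    r=a1+L1*np.sin(q[1])+L2*np.sin(A)+a3*np.cos(A); z=h+L1*np.cos(q[1])+L2*np.cos(A)-a3*np.sin(A)
    R=wr(q); return np.array([r*np.cos(q[0]),r*np.sin(q[0]),z])+R.apply([0,0,d6]),R
E
python3 - <<'E'
from kin import *
s=robot.sense();print(np.round(s['qpos'],4).tolist(),s['position'])
D=[([1.1619,.22124,1.5276,0,1.3947,-.1261],[.1742,.59975,.2912],[-3.13967,-.00023,2.85881]),
   ([-0.79,-0.91,2.57,0.65,1.08,-2.68],[.3891,-.0754,.2593],[3.14,.736,-3.022]),
   (s['qpos'],s['position'],s['tool_rot'])]
for q,p,r in D: print((wr(q).inv()*Ro.from_euler('xyz',r)).magnitude())
f=lambda k:np.concatenate([fk(q,k)[0]-p for q,p,r in D]+[0.001*(np.array(k)-[.1,.4,.4,.4,0,.2])])
o=least_squares(f,[.1,.4,.4,.4,0,.2]);print(o.x.round(4),np.round(o.fun[:9]*1000,2))
np.save('k.npy',o.x)
E
```

```text
[0.1319, -0.7648, 2.3293, 0.0022, 1.2759, -1.5685] [0.33058101 0.12373212 0.29842575]
2.238158082675178e-05
0.005125688842805669
1.6288917191934036e-16
[-0.0757  0.5362  0.4897  0.637   0.2039  0.4146] [ 73.02 -29.23  -5.39  -4.76   1.92  10.21  12.79 -77.3   -4.81]
```

```bash
python3 - <<'E'
s=open('kin.py').read()
s=s.replace("a1,h,L1,L2,a3,d6=k","a1,h,L1,L2,a3,d6,e=k").replace("[r*np.cos(q[0]),r*np.sin(q[0]),z]","[r*np.cos(q[0])-e*np.sin(q[0]),r*np.sin(q[0])+e*np.cos(q[0]),z]")
s+='''
LO=np.array([-2.98,-.91,.09,-1.24,.2,-2.68]);HI=np.array([2.98,2.08,2.57,4.39,2.65,2.68])
def ik(p,R,seed):
    k=np.load('k.npy')
    def f(q):
        P,Q=fk(q,k); return np.r_[(P-p)*5,(Q.inv()*R).as_rotvec()]
    o=least_squares(f,np.clip(seed,LO+.01,HI-.01),bounds=(LO,HI)); return o.x,np.abs(o.fun).max()
'''
open('kin.py','w').write(s)
E
python3 - <<'E'
from kin import *
s=robot.sense()
D=[([1.1619,.22124,1.5276,0,1.3947,-.1261],[.1742,.59975,.2912]),
   ([-0.79,-0.91,2.57,0.65,1.08,-2.68],[.3891,-.0754,.2593]),(s['qpos'],s['position'])]
k0=np.array([0,.4,.4,.4,0,.2,.079])
f=lambda k:np.concatenate([fk(q,k)[0]-p for q,p in D]+[0.0003*(k-k0)])
o=least_squares(f,k0);print(o.x.round(4),np.round(o.fun[:9]*1000,2));np.save('k.npy',o.x)
q0=s['qpos']
def trial(name,p,R):
    best=None
    for s4 in (-1,0,1,1.6,3):
        for s6 in (-2,0,2):
            q,e=ik(p,R,[q0[0]-.2,-.3,2.2,s4,1.3,s6]); 
            if best is None or e<best[1]: best=(q,e)
    print(name,best[0].round(2),round(best[1],4))
for t in (45,55):
  for flip in (0,1):
    R=tool(t); R=R*Ro.from_euler('z',np.pi*flip)
    for y in (.07,-.07):
        trial(('fwd',t,flip,y),B(-.1,y,.095)-R.apply([0,0,.07]),R)
# sideways: tool z = -BY tilted down d, at 3 lid angles; tool x options
for d in (0,20,40):
    zt=-BY*np.cos(np.radians(d))-UZ*np.sin(np.radians(d))
    for nm,xt in (('x=bx',BX),('x=-bx',-BX),('x up',np.cross(BX,zt)),('x dn',np.cross(zt,BX))):
        R=Ro.from_matrix(np.c_[xt,np.cross(zt,xt),zt])
        for th in (0,.8,1.6):
            c=B(.085-.185*np.cos(th),.145,.105+.185*np.sin(th))
            trial((d,nm,th),c-R.apply([0,0,.02]),R)
E
```

```text
[0.0014 0.3077 0.4105 0.5463 0.0505 0.2708 0.0787] [-0.    0.14 -0.31 -0.28  0.1   0.58  0.13  0.09 -0.27]
('fwd', 45, 0, 0.07) [-1.18 -0.32  2.57  1.01  1.07  2.68] 0.0983
('fwd', 45, 0, -0.07) [-1.24 -0.09  2.35  1.    1.    2.68] 0.0204
('fwd', 45, 1, 0.07) [-1.09 -0.43  2.57  0.89  1.01 -0.19] 0.0654
('fwd', 45, 1, -0.07) [-1.23 -0.1   2.34  0.98  0.99 -0.41] 0.0
('fwd', 55, 0, 0.07) [-1.25 -0.25  2.57  1.08  1.14  2.59] 0.1276
('fwd', 55, 0, -0.07) [-1.34 -0.    2.38  1.17  1.09  2.47] 0.0
('fwd', 55, 1, 0.07) [-1.25 -0.25  2.57  1.08  1.14 -0.55] 0.1276
('fwd', 55, 1, -0.07) [-1.34 -0.    2.38  1.17  1.09 -0.68] 0.0
(0, 'x=bx', 0) [ 0.38  0.64  2.04 -1.24  1.66  2.68] 0.1021
(0, 'x=bx', 0.8) [ 0.35  0.37  1.99 -1.24  1.71  2.39] 0.1318
(0, 'x=bx', 1.6) [ 0.3   0.47  1.65 -1.24  1.7   2.16] 0.2118
(0, 'x=-bx', 0) [ 0.38  0.66  2.04 -1.24  1.67 -0.42] 0.1042
(0, 'x=-bx', 0.8) [ 0.35  0.37  1.99 -1.24  1.71 -0.75] 0.1318
(0, 'x=-bx', 1.6) [ 0.3   0.47  1.65 -1.24  1.7  -0.98] 0.2118
(0, 'x up', 0) [ 0.38  0.66  2.04 -1.24  1.67  1.15] 0.1042
(0, 'x up', 0.8) [ 0.35  0.37  1.99 -1.
[... 1004 characters left out ...]
21  0.1   2.26 -1.01  1.13  2.25] 0.0
(40, 'x=bx', 0.8) [ 0.2  -0.04  2.09 -0.91  1.31  1.97] 0.0
(40, 'x=bx', 1.6) [ 0.19  0.2   1.72 -0.89  1.38  1.86] 0.0
(40, 'x=-bx', 0) [ 0.21  0.1   2.26 -1.01  1.13 -0.89] 0.0
(40, 'x=-bx', 0.8) [ 0.2  -0.04  2.09 -0.91  1.31 -1.17] 0.0
(40, 'x=-bx', 1.6) [ 0.19  0.2   1.72 -0.89  1.38 -1.28] 0.0
(40, 'x up', 0) [ 0.21  0.1   2.26 -1.01  1.13  0.68] 0.0
(40, 'x up', 0.8) [ 0.2  -0.04  2.09 -0.91  1.31  0.4 ] 0.0
(40, 'x up', 1.6) [ 0.19  0.2   1.72 -0.89  1.38  0.29] 0.0
(40, 'x dn', 0) [ 0.21  0.1   2.26 -1.01  1.13 -2.46] 0.0
(40, 'x dn', 0.8) [ 0.21 -0.03  2.09 -0.94  1.32 -2.68] 0.0314
(40, 'x dn', 1.6) [ 0.21  0.21  1.74 -0.97  1.38 -2.68] 0.1052
```

```bash
cat >> kin.py <<'E'
def side(d):
    d=np.radians(d); z=-BY*np.cos(d)-UZ*np.sin(d); return Ro.from_matrix(np.c_[-BX,np.cross(z,-BX),z])
def tcp_side(R,th,rho=.18,t=.03,drop=0,half=.015):   # finger upper-forward corner at lid radius rho
    n=-R.apply([0,1,0]); z=R.apply([0,0,1])
    c=B(.085-rho*np.cos(th),.145,.12+rho*np.sin(th)-drop)
    return c-.0095*BX+t*z-half*n-.07*z
E
python3 - <<'E'
from kin import *
R=side(35); q=robot.sense()['qpos']
a=tcp_side(R,0,drop=.01)-R.apply([0,0,.08]); b=tcp_side(R,0,drop=.01)
print(a,b); rel(a,R)
for p in [a,b]+[tcp_side(R,t) for t in (0,.5,1,1.4,1.7)]:
    q,e=ik(p,R,q); print(q.round(2),round(e,5))
for t in (0,.1,.2,.4,.6,.8,1,1.2,1.4,1.5,1.6,1.7): rel(tcp_side(R,t),R,(b,R))
E
```

```text
[0.3795429  0.04260244 0.16654189] [ 0.38920654 -0.02221329  0.12065578]
rv [54.6 15.4 -9.3] sh [ 0.0027 -0.0872  0.137 ]
[ 0.46  0.11  2.17 -0.91  1.39 -0.82] 0.0
[ 0.31  0.16  2.24 -1.03  1.23 -0.79] 0.0
[ 0.31  0.14  2.24 -1.02  1.24 -0.81] 0.0
[ 0.3  -0.02  2.18 -0.98  1.35 -1.  ] 0.0
[ 0.28  0.02  2.   -0.96  1.42 -1.13] 0.0
[ 0.27  0.13  1.82 -0.96  1.45 -1.19] 0.0
[ 0.26  0.25  1.68 -0.96  1.45 -1.21] 0.0
rv [0. 0. 0.] sh [ 0.     -0.0082 -0.0057]
rv [0. 0. 0.] sh [-0.0009 -0.0229 -0.016 ]
rv [0. 0. 0.] sh [-0.0036 -0.0375 -0.0262]
rv [0. 0. 0.] sh [-0.0142 -0.0656 -0.0459]
rv [0. 0. 0.] sh [-0.0314 -0.0914 -0.064 ]
rv [0. 0. 0.] sh [-0.0546 -0.114  -0.0798]
rv [0. 0. 0.] sh [-0.0827 -0.1323 -0.0926]
rv [0. 0. 0.] sh [-0.1148 -0.1456 -0.102 ]
rv [0. 0. 0.] sh [-0.1494 -0.1535 -0.1075]
rv [0. 0. 0.] sh [-0.1673 -0.1553 -0.1087]
rv [0. 0. 0.] sh [-0.1853 -0.1556 -0.1089]
rv [0. 0. 0.] sh [-0.2032 -0.1544 -0.1081]
```

>>> arm_command:
  rows:
    - [54.6,15.4,-9.3,0.003,-0.087,0.137,0]
    - [54.6,15.4,-9.3,0.003,-0.087,0.137,0]
    - [54.6,15.4,-9.3,0.003,-0.087,0.137,0]
    - [54.6,15.4,-9.3,0.003,-0.087,0.137,0]
    - [54.6,15.4,-9.3,0.003,-0.087,0.137,0]
    - [54.6,15.4,-9.3,0.003,-0.087,0.137,0]
    - [54.6,15.4,-9.3,0.003,-0.087,0.137,0]
    - [54.6,15.4,-9.3,0.003,-0.087,0.137,0]
    - [54.6,15.4,-9.3,0.003,-0.087,0.137,0]

```text
clock: 4.0
position: [0.3794, 0.0368, 0.1641]
tool_rot: [-2.182, -0.003, -3.003]
wrist_force: [0.2, 0.0, 0.9]
opening: 0.0004
gripper_force: 0.0
```

Run:
```python
from kin import *
R=side(35); rel(tcp_side(R,0,drop=.01),R)
p,d=robot.snapshot('top');cv2.imwrite('pics/top1.png',cv2.resize(p[150:330,250:470],None,fx=3,fy=3))
```

```text
rv [ 0.  -0.5 -0.2] sh [-0.0016  0.0013  0.074 ]
```

View pics/top1.png

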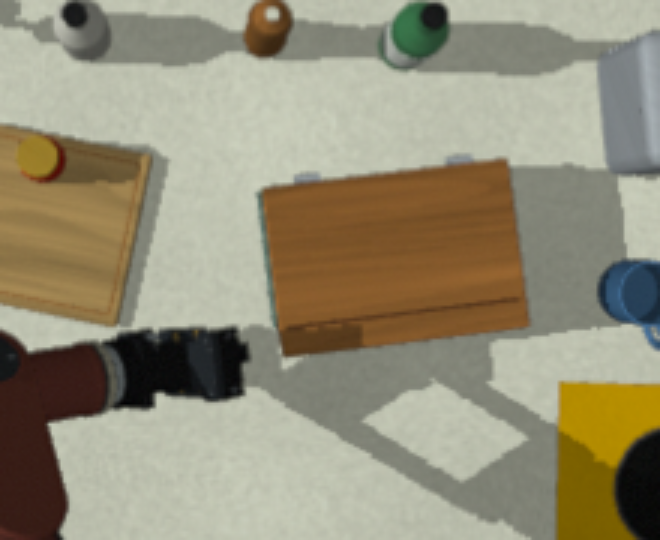

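The crop shows the lid corners at about (283,355), (528,325), (508,160) and (262,190). The fingertip is at (245,358), just left of the lip. I cast these rays before sliding in.

Run:
```python
from kin import *
i=robot.camera_info('top');K=np.array([[i['fx'],0,i['cx']],[0,i['fy'],i['cy']],[0,0,1]])
def ray(u,v,z):
    n=cv2.undistortPoints(np.array([[[u,v]]],float),K,np.array(i['D']))[0,0]
    C=-i['R'].T@i['t'];d=i['R'].T@np.r_[n,1];return C+d*(z-C[2])/d[2]
c=[(ray(250+u/3,150+v/3,.132)) for u,v in((283,355),(528,325),(508,160),(262,190))]
for x in c: print(x.round(4),'binframe',((x-ORG)@np.c_[BX,BY]).round(4))
f=np.linalg.norm; print(f(c[0]-c[1]),f(c[1]-c[2]),f(c[0]-c[3]),np.degrees(np.arctan2(*(c[0]-c[3])[1::-1]))+180,np.degrees(np.arctan2(*(c[0]-c[1])[1::-1]))-90)
p,R=pose();t=p+R.apply([0,0,.07]);print('tip bin',(t-ORG)@np.c_[BX,BY,UZ])
```

```text
[ 0.3836 -0.0664  0.132 ] binframe [-0.1166  0.1435]
[ 0.4253 -0.3486  0.132 ] binframe [-0.1169 -0.1418]
[ 0.6154 -0.3221  0.132 ] binframe [ 0.075  -0.1436]
[ 0.5718 -0.037   0.132 ] binframe [0.0739 0.1448]
0.28529378848520215 0.19193204815441128 0.19053411439726148 8.863106594736053 8.414998624114716
tip bin [-0.10599589  0.18844242  0.12466152]
```

```bash
sed -i 's/^ORG=.*/ORG=np.r_[LID,0]+.008*BX/' h.py
python3 - <<'E'
from kin import *
R=side(35);b=tcp_side(R,0,drop=.01); rel(b,R)
print('hinge',B(.085,0,.12))
E
```

```text
rv [ 0.  -0.5 -0.3] sh [0.0045 0.0021 0.074 ]
hinge [ 0.59818327 -0.17948583  0.12      ]
```

>>> arm_command:
  rows:
    - [0,-0.5,-0.3,0.0045,0.002,0.02,0]
    - [0,-0.5,-0.3,0.0045,0.002,0.04,0]
    - [0,-0.5,-0.3,0.0045,0.002,0.06,0]
    - [0,-0.5,-0.3,0.0045,0.002,0.074,0]
    - [0,-0.5,-0.3,0.0045,0.002,0.074,0]

```text
clock: 4.55
position: [0.3826, -0.0252, 0.121]
tool_rot: [-2.181, -0.0, -2.998]
wrist_force: [-0.1, -0.8, 0.7]
opening: 0.0004
gripper_force: 0.0
```

>>> arm_command:
  rows:
    - [0,0,0,0,-0.008,-0.006,0]
    - [0,0,0,-0.001,-0.016,-0.011,0]
    - [0,0,0,-0.001,-0.023,-0.016,0]
    - [0,0,0,-0.004,-0.038,-0.026,0]
    - [0,0,0,-0.004,-0.038,-0.026,0]

```text
clock: 5.05
position: [0.3888, -0.023, 0.1695]
tool_rot: [-2.18, 0.004, -2.995]
wrist_force: [-0.5, 1.6, -1.8]
opening: 0.0003
gripper_force: 1.4
```

Run:
```python
from kin import *
print(robot.sense()['wrist_force'],pose()[0])
z=[]
p,d=robot.snapshot('top');P=cloud(robot.camera_info('top'),d)
X=(P-ORG)@np.c_[BX,BY,UZ]
m=(abs(X[...,1])<.1)&(X[...,2]>.1)&(X[...,2]<.35)&(X[...,0]>-.13)&(X[...,0]<.09)
a=X[m];c=np.polyfit(a[:,0],a[:,2],1);print('lid angle',-np.arctan(c[0]),len(a))
```

```text
[-0.53659737  1.63765852 -1.81085163] [ 0.38876929 -0.02297044  0.16953508]
lid angle 0.20112518326577059 3348
```

>>> arm_command:
  rows:
    - [0,0,0,-0.005,-0.014,-0.01,0]
    - [0,0,0,-0.011,-0.028,-0.02,0]
    - [0,0,0,-0.019,-0.041,-0.029,0]
    - [0,0,0,-0.028,-0.054,-0.038,0]
    - [0,0,0,-0.039,-0.066,-0.046,0]
    - [0,0,0,-0.051,-0.077,-0.054,0]
    - [0,0,0,-0.065,-0.086,-0.06,0]
    - [0,0,0,-0.079,-0.095,-0.066,0]
    - [0,0,0,-0.095,-0.102,-0.071,0]
    - [0,0,0,-0.111,-0.108,-0.076,0]
    - [0,0,0,-0.128,-0.112,-0.079,0]
    - [0,0,0,-0.146,-0.116,-0.081,0]
    - [0,0,0,-0.155,-0.117,-0.082,0]
    - [0,0,0,-0.164,-0.118,-0.083,0]
    - [0,0,0,-0.173,-0.118,-0.083,0]
    - [0,0,0,-0.182,-0.118,-0.083,0]
    - [0,0,0,-0.191,-0.117,-0.082,0]
    - [0,0,0,-0.2,-0.117,-0.082,0]
    - [0,0,0,-0.2,-0.117,-0.082,0]

```text
clock: 7.0
position: [0.5861, 0.0055, 0.3096]
tool_rot: [-2.18, -0.001, -2.996]
wrist_force: [0.1, -0.5, 0.1]
opening: 0.0004
gripper_force: 0.0
```

Run:
```python
from kin import *
p,d=robot.snapshot('top');cv2.imwrite('pics/top2.png',cv2.resize(p[150:330,250:470],None,fx=3,fy=3))
np.savez('top2.npz',p=p,d=d);print(robot.sense()['wrist_force'])
```

```text
[ 0.00747406 -0.72428004 -0.20509706]
```

View pics/top2.png

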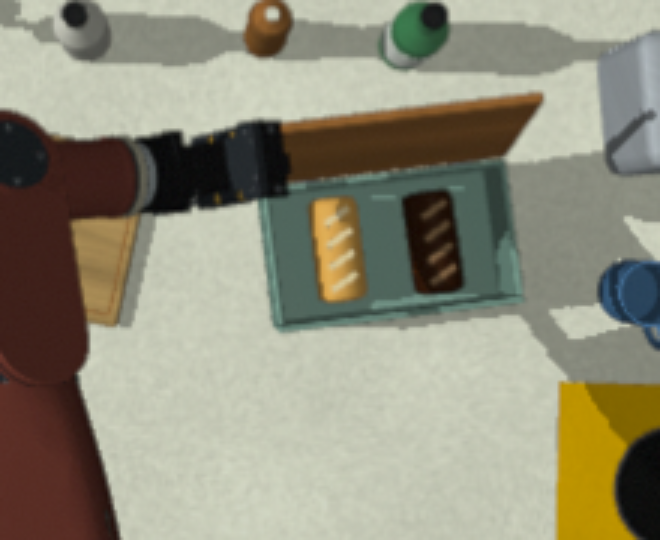

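The lid stands open at its stop. The rye is the right-hand loaf at about (433,242) in the crop, and the pale one is at (338,250).

Run:
```python
from kin import *
z=np.load('top2.npz');P=cloud(robot.camera_info('top'),z['d']);X=(P-ORG)@np.c_[BX,BY,UZ]
hsv=cv2.cvtColor(z['p'],cv2.COLOR_BGR2HSV)
inb=(abs(X[...,0])<.077)&(abs(X[...,1])<.137)&(X[...,2]>.045)&(X[...,2]<.11)
for n,y in(('rye',-1),('pale',1)):
    m=inb&(y*X[...,1]>.005); c,s,a,zz,N=rect(P,m); w=np.r_[c/1000,0]
    print(n,c,s,a,zz,N,'bin',((w-ORG)@np.c_[BX,BY]).round(4),'ztop',np.percentile(P[m][:,2],98))
q=robot.sense()['qpos']
for nm,yaw in (('A',YAW),('B',YAW+np.pi)):
    R=tool(0,yaw)
    for y in (-.058,):
      for h in (.125,.3):
        qq,e=ik(B(0,y,h),R,[-.4,.2,1.9,0,1,-2 if nm=='A' else 1]);print(nm,qq.round(2),e)
    R=tool(0,yaw-np.radians(18.5)); qq,e=ik([.5,.21,.12],R,[.3,.2,1.9,0,1,-1.3 if nm=='A' else 1.6]);print('board',qq.round(2),e)
# rim of bin: highest points by side
for nm,m in (('right',abs(X[...,1]+.141)<.012),('front',abs(X[...,0]+.081)<.01)):
    mm=m&(abs(X[...,0])<.1)&(abs(X[...,1])<.16)&(X[...,2]>.1)&(X[...,2]<.135); print(nm,X[mm].mean(0).round(4),mm.sum())
rel(B(0,-.058,.3),tool(0))
```

```text
rye [ 520.5 -248.7] [125.2  59.1] 9.49 87.7 568 bin [-0.002 -0.057] ztop 0.10217879129389972
pale [ 509.  -132.2] [125.2  60.6] 7.39 87.6 566 bin [0.0038 0.0599] ztop 0.09949283935242458
A [-0.58  0.29  1.78 -0.    1.07 -2.3 ] 3.949618410103994e-14
A [-0.58  0.11  1.64  0.    1.4  -2.3 ] 2.947439086433561e-13
board [ 0.25  0.22  1.88 -0.    1.05 -1.14] 1.3459625953257121e-09
B [-0.58  0.29  1.78  0.    1.07  0.84] 8.16661084056072e-10
B [-0.58  0.11  1.64 -0.    1.4   0.84] 3.5286952587008664e-13
board [0.25 0.22 1.88 0.   1.05 2.  ] 5.297358403170998e-12
right [ 0.0065 -0.1385  0.1168] 161
front [-0.0791  0.0026  0.1184] 225
rv [-55.1  -0.1  -0.1] sh [ 0.0991 -0.1312  0.2049]
```

>>> arm_command:
  rows:
    - [0,0,0,0.05,0,0,0]
    - [-8,0,0,0.09,-0.025,-0.017,0.2]
    - [-16,0,0,0.09,-0.049,-0.034,0.5]
    - [-25,0,0,0.09,-0.049,-0.034,1]
    - [-33,0,0,0.09,-0.049,-0.034,1]
    - [-41,0,0,0.09,-0.049,-0.034,1]
    - [-49,0,0,0.09,-0.049,-0.034,1]
    - [-55,0,0,0.09,-0.049,-0.034,1]
    - [-55,0,0,0.09,-0.049,-0.034,1]

```text
clock: 7.95
position: [0.4961, -0.0095, 0.3696]
tool_rot: [-3.14, -0.001, -3.0]
wrist_force: [-0.3, -0.7, 0.8]
opening: 0.0566
gripper_force: 0.0
```

Run:
```python
from kin import *
print(pose()[0]); rel([.5205,-.2487,.25],tool(0,np.radians(8.9)))
```

```text
[ 0.49608426 -0.00949284  0.3696301 ]
rv [-0.1 -0.1 -0.8] sh [ 0.0095 -0.2401  0.1199]
```

>>> arm_command:
  rows:
    - [0,0,-0.8,0.009,-0.05,0,1]
    - [0,0,-0.8,0.009,-0.1,0,1]
    - [0,0,-0.8,0.009,-0.15,0.02,1]
    - [0,0,-0.8,0.0095,-0.2,0.06,1]
    - [0,0,-0.8,0.0095,-0.24,0.1,1]
    - [0,0,-0.8,0.0095,-0.24,0.12,1]
    - [0,0,-0.8,0.0095,-0.24,0.12,1]
    - [0,0,-0.8,0.0095,-0.24,0.12,1]

```text
clock: 8.75
position: [0.5211, -0.2458, 0.2492]
tool_rot: [-3.14, -0.004, -2.982]
wrist_force: [-0.3, -0.3, 1.1]
opening: 0.0866
gripper_force: 0.0
```

Run:
```python
from kin import *
print(pose()[0],robot.sense()['opening'])
i=robot.camera_info('wrist');p,d=robot.snapshot('wrist');cv2.imwrite('pics/w1.png',p)
P=cloud(i,d);hsv=cv2.cvtColor(p,cv2.COLOR_BGR2HSV);X=(P-ORG)@np.c_[BX,BY,UZ]
m=(X[...,2]>.05)&(X[...,2]<.105)&(abs(X[...,0])<.075)&(X[...,1]<-.01)&(X[...,1]>-.13)&(d>0)
print('rye',rect(P,m),'bin',((np.r_[rect(P,m)[0]/1000,0]-ORG)@np.c_[BX,BY]).round(4))
rel([.5205,-.2487,.125],tool(0,np.radians(8.9)))
```

```text
[ 0.52108965 -0.24578245  0.24918558] 0.08662988443686793
rye (array([ 520. , -248.6]), array([122.5,  59.9]), 9.53, np.float64(87.9), 10257) bin [-0.0025 -0.0568]
rv [-0.2 -0.1  0.3] sh [ 0.0018 -0.0022  0.1261]
```

View pics/w1.png

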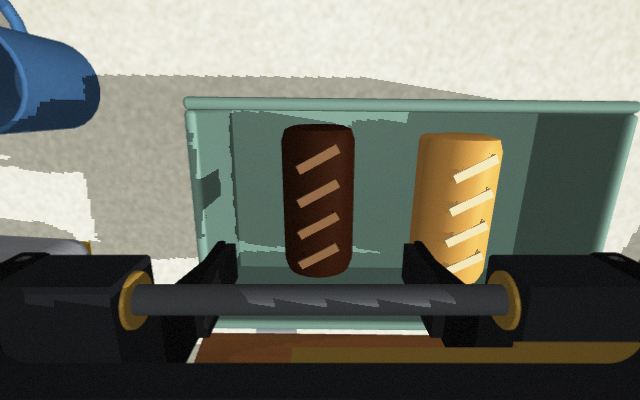

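The dark loaf (centre about (318,200)) lies centred between the fingers at u≈220 and 425. The wrist measurement agrees with the top view to within 1 mm, so I descend.

>>> arm_command:
  rows:
    - [0,0,0,0.001,-0.002,0.03,1]
    - [0,0,0,0.002,-0.0025,0.06,1]
    - [0,0,0,0.002,-0.0025,0.085,1]
    - [0,0,0,0.002,-0.0025,0.105,1]
    - [0,0,0,0.002,-0.0025,0.118,1]
    - [0,0,0,0.002,-0.0025,0.125,1]
    - [0,0,0,0.002,-0.0025,0.126,1]

```text
clock: 9.5
position: [0.5204, -0.2494, 0.1246]
tool_rot: [-3.139, -0.001, -2.981]
wrist_force: [0.3, 0.4, 1.1]
opening: 0.087
gripper_force: 0.0
```

>>> arm_command:
  rows:
    - [0,0,0,0,0,0.001,0]
    - [0,0,0,0,0,0.001,0]
    - [0,0,0,0,0,0.001,0]
    - [0,0,0,0,0,0.001,0]
    - [0,0,0,0,0,0.001,0]
    - [0,0,0,0,0,0.001,0]
  grip_force: 30

```text
clock: 10.1
position: [0.52, -0.2498, 0.1233]
tool_rot: [-3.14, -0.001, -2.982]
wrist_force: [-0.1, 1.7, 4.4]
opening: 0.0595
gripper_force: 30.0
```

>>> arm_command:
  rows:
    - [0,0,0,0,0,-0.01,0]
    - [0,0,0,0,0,-0.025,0]
    - [0,0,0,0,0,-0.045,0]
    - [0,0,0,0,0,-0.07,0]
    - [0,0,0,0,0,-0.1,0]
    - [0,0,0,0,0,-0.13,0]
    - [0,0,0,0,0,-0.15,0]
    - [0,0,0,0,0,-0.15,0]

```text
clock: 10.9
position: [0.5216, -0.2507, 0.278]
tool_rot: [-3.134, 0.005, -2.982]
wrist_force: [0.8, 0.3, -2.7]
opening: 0.059
gripper_force: 30.0
```

Run:
```python
from kin import *
p,d=robot.snapshot('top');P=cloud(robot.camera_info('top'),d);Z=P[...,2]
b=np.zeros(Z.shape,bool);b[180:265,215:310]=1
print('board',rect(P,b&(Z>.010)&(Z<.028)))
bx=np.array([np.cos(np.radians(-9.97)),np.sin(np.radians(-9.97))])
m=b&(Z>.06)&(Z<.11); print('jam',rect(P,m))
s=robot.sense();print(s['opening'],s['wrist_force'],s['position'])
i=robot.camera_info('wrist');w,dw=robot.snapshot('wrist');Pw=cloud(i,dw);X=(Pw-s['position'])
cv2.imwrite('pics/w2.png',w)
o=np.array([.5316,.2327]);by=np.array([-bx[1],bx[0]])
jm=P[m][:,:2].mean(0);print('jam in board',(jm-o)@np.c_[bx,by])
tgt=o-.035*bx-.03*by;print('tgt',tgt)
rel([*tgt,.25],tool(0,np.radians(-10)))
```

```text
board (array([531.9, 232.6]), array([240.9, 219.7]), 80.04, np.float64(18.5), 3499)
jam (array([607.5, 227.6]), array([50.5, 48.1]), 5.92, np.float64(92.9), 179)
0.05939463089665714 [ 0.14625973 -0.66469629 -2.9893881 ] [ 0.52074728 -0.25011947  0.27538768]
jam in board [0.07461775 0.00758275]
tgt [0.49193458 0.20921268]
rv [-0.2  0.  19.1] sh [-0.0452  0.4575  0.022 ]
```

View pics/w2.png

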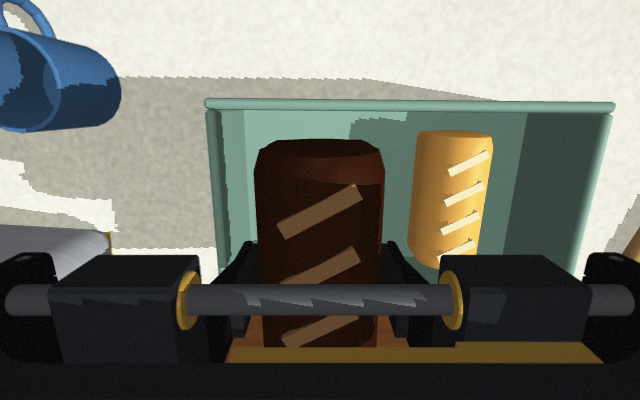

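The rye is held between the fingers, level with its length front to back. The pale loaf is still in the bin at (455,190). Next I carry it to the board.

>>> arm_command:
  rows:
    - [0,0,2,-0.002,0.02,0,0]
    - [0,0,4,-0.005,0.05,0,0]
    - [0,0,6,-0.009,0.09,0,0]
    - [0,0,8,-0.013,0.13,0,0]
    - [0,0,10,-0.017,0.17,0,0]
    - [0,0,12,-0.021,0.21,0,0]
    - [0,0,14,-0.025,0.25,0,0]
    - [0,0,16,-0.029,0.29,0,0]
    - [0,0,17,-0.033,0.33,0,0]
    - [0,0,18,-0.037,0.37,0,0]
    - [0,0,19,-0.041,0.41,0,0]
    - [0,0,19,-0.044,0.44,0,0]
    - [0,0,19,-0.045,0.457,0,0]
    - [0,0,19,-0.045,0.457,0,0]
    - [0,0,19,-0.045,0.457,0.0,0]

```text
clock: 12.5
position: [0.4909, 0.2085, 0.2702]
tool_rot: [-3.137, -0.003, 2.971]
wrist_force: [-0.8, -0.7, -1.8]
opening: 0.0593
gripper_force: 30.0
```

Run:
```python
from kin import *
s=robot.sense();print(s['position'],s['opening'],s['wrist_force'])
rel([.492,.209,.118],tool(0,np.radians(-10)))
i=robot.camera_info('wrist');w,dw=robot.snapshot('wrist');P=cloud(i,dw)
m=(P[...,2]>.15)&(P[...,2]<.27)&(w.max(-1)<140)&(np.hypot(P[...,0]-s['position'][0],P[...,1]-s['position'][1])<.08)
L=(P[m]-s['position']);t=np.array([np.cos(np.radians(-10)),np.sin(np.radians(-10))]);n=np.array([-t[1],t[0]])
a=L[:,:2]@t;b=abs(L[:,:2]@n)
for x in np.arange(-.07,.07,.01):
    k=(a>x)&(a<x+.01)&(b<.01)
    if k.sum()>20: print(round(x,2),np.median(L[k,2]).round(4),k.sum())
```

```text
[0.49093217 0.2085394  0.2701623 ] 0.05927720490547335 [-0.83826708 -0.69552715 -1.84275929]
rv [-0.2 -0.2  0.2] sh [-0.0014  0.0013  0.1522]
-0.07 -0.0525 483
-0.06 -0.0346 1537
-0.05 -0.032 1376
-0.04 -0.0317 1239
-0.03 -0.0324 1168
-0.02 -0.0317 1132
-0.01 -0.0319 380
0.0 -0.0317 173
0.01 -0.0318 908
0.02 -0.0325 393
```

>>> arm_command:
  rows:
    - [0,0,0,0,0,0.02,0]
    - [0,0,0,-0.001,0.001,0.05,0]
    - [0,0,0,-0.001,0.001,0.08,0]
    - [0,0,0,-0.001,0.001,0.11,0]
    - [0,0,0,-0.001,0.001,0.13,0]
    - [0,0,0,-0.001,0.001,0.142,0]
    - [0,0,0,-0.001,0.001,0.149,0]
    - [0,0,0,-0.001,0.001,0.152,0]
    - [0,0,0,-0.001,0.001,0.154,0]
    - [0,0,0,-0.001,0.001,0.155,0]
    - [0,0,0,-0.001,0.001,0.155,0]
    - [0,0,0,-0.001,0.001,0.155,0]

```text
clock: 13.75
position: [0.4932, 0.2095, 0.1175]
tool_rot: [-3.14, 0.001, 2.97]
wrist_force: [-0.5, 1.2, -3.0]
opening: 0.0593
gripper_force: 30.0
```

>>> arm_command:
  rows:
    - [0,0,0,0,0,0.001,0]
    - [0,0,0,0,0,0.002,0]
    - [0,0,0,0,0,0.003,0]
    - [0,0,0,0,0,0.0035,0]
    - [0,0,0,0,0,0.0035,0]

```text
clock: 14.25
position: [0.4928, 0.2093, 0.1134]
tool_rot: [-3.139, -0.001, 2.97]
wrist_force: [0.2, 0.4, -2.0]
opening: 0.0594
gripper_force: 30.0
```

>>> arm_command:
  rows:
    - [0,0,0,0,0,0.001,0]
    - [0,0,0,0,0,0.0015,0]
    - [0,0,0,0,0,0.0015,0]

```text
clock: 14.55
position: [0.4928, 0.2093, 0.1133]
tool_rot: [-3.139, -0.001, 2.97]
wrist_force: [-6.5, -2.6, 10.6]
opening: 0.0595
gripper_force: 30.0
```

Contact with the board is firm (+10 N), so I release gently and rise.

>>> arm_command:
  rows:
    - [0,0,0,0,0,-0.001,0]
    - [0,0,0,0,0,-0.001,0.75]
    - [0,0,0,0,0,-0.001,0.85]
    - [0,0,0,0,0,-0.001,1]
    - [0,0,0,0,0,-0.001,1]
    - [0,0,0,0,0,-0.001,1]
    - [0,0,0,0,0,-0.02,1]
    - [0,0,0,0,0,-0.05,1]
    - [0,0,0,0,0,-0.09,1]
    - [0,0,0,0,0,-0.14,1]
    - [0,0,0,0,0,-0.19,1]
    - [0,0,0,0,0,-0.24,1]
    - [0,0,0,0,0,-0.24,1]

```text
clock: 15.85
position: [0.4958, 0.2106, 0.3611]
tool_rot: [3.138, 0.013, 2.97]
wrist_force: [0.5, 1.1, 0.7]
opening: 0.0871
gripper_force: 0.0
```

Run:
```python
from kin import *
i=robot.camera_info('wrist');w,dw=robot.snapshot('wrist');cv2.imwrite('pics/w3.png',w)
p,d=robot.snapshot('top');P=cloud(robot.camera_info('top'),d);X=(P-ORG)@np.c_[BX,BY,UZ]
m=(abs(X[...,1])<.14)&(X[...,0]>.06)&(X[...,0]<.2)&(X[...,2]>.15)&(X[...,2]<.36)
a=X[m];hi=a[a[:,2]>.295];print('lid top',a[:,2].max(),hi[:,0].min(),hi[:,0].max(),hi.mean(0),m.sum())
print(pose()[0],robot.sense()['opening'])
# lid behind: finger at lid radius .15, tool down-ish
th=1.8
for nm,R in (('down',tool(0)),('tilt-20',tool(-20)),('radial',tool(0,-.2)),('yaw90',tool(0,YAW+np.pi/2)),('yaw-90',tool(0,YAW-np.pi/2))):
  for x,z in ((.085+.045+.045,.27),(.0,.31)):
    pt=B(x,.05,z)-R.apply([0,0,.07]);q,e=ik(pt,R,[0,.3,1.4,0,1.3,-1.5]);print(nm,pt,q.round(2),round(e,4))
```

```text
lid top 0.31912765287077954 0.12543478251849874 0.14246951649349798 [0.13384155 0.00165091 0.30920428] 1594
[0.4936178  0.20998864 0.35363694] 0.08686617232030945
down [ 0.67982613 -0.11676069  0.34      ] [-0.28  0.35  1.28  0.    1.51 -2.  ] 0.0
down [ 0.50673933 -0.14256692  0.38      ] [-0.42 -0.06  1.66 -0.    1.54 -2.14] 0.0
tilt-20 [ 0.70350579 -0.11323019  0.33577848] [-0.22  0.65  0.91 -0.13  1.91 -1.96] 0.0
tilt-20 [ 0.530419   -0.13903642  0.37577848] [-0.32  0.21  1.41 -0.16  1.83 -2.06] 0.0
radial [ 0.67982613 -0.11676069  0.34      ] [-0.28  0.35  1.28  0.    1.51 -1.66] 0.0
radial [ 0.50673933 -0.14256692  0.38      ] [-0.42 -0.06  1.66  0.    1.54 -1.8 ] 0.0
yaw90 [ 0.67982613 -0.11676069  0.34      ] [-0.08  0.25  1.49 -0.43  1.24 -2.68] 0.5704
yaw90 [ 0.50673933 -0.14256692  0.38      ] [-0.1  -0.14  1.83 -0.49  1.31 -2.68] 0.6009
yaw-90 [ 0.67982613 -0.11676069  0.34      ] [-0.28  0.35  1.28  0.    1.51 -0.43] 0.0
yaw-90 [ 0.50673933 -0.14256692  0.38      ] [-0.42 -0.06  1.66 -0.    1.54 -0.57] 0.0
```

View pics/w3.png

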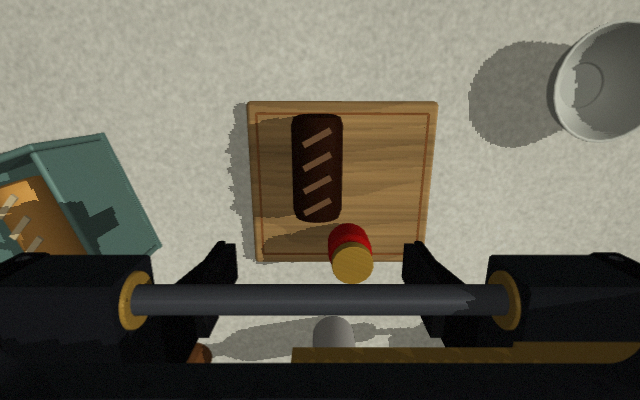

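The rye lies flat on the board at about (317,168), clear of the jar, the fingers are open and the pale loaf is still in the bin. Now I shut the lid from behind.

Run:
```python
from kin import *
R=tool(0);f=(pose()[0],pose()[1]); rel(B(.178,.04,.425),R)
```

```text
rv [ -0.1   0.2 -18.3] sh [-0.2456 -0.2987 -0.0704]
```

>>> arm_command:
  rows:
    - [0,0,0,0,0,-0.04,0]
    - [0,0,0,0,0,-0.075,0]
    - [0,0,-5,-0.02,-0.03,-0.075,0]
    - [0,0,-10,-0.05,-0.065,-0.075,0]
    - [0,0,-14,-0.08,-0.1,-0.075,0]
    - [0,0,-18.3,-0.11,-0.14,-0.075,0]
    - [0,0,-18.3,-0.14,-0.175,-0.075,0]
    - [0,0,-18.3,-0.17,-0.21,-0.075,0]
    - [0,0,-18.3,-0.2,-0.245,-0.075,0]
    - [0,0,-18.3,-0.23,-0.28,-0.075,0]
    - [0,0,-18.3,-0.246,-0.3,-0.075,0]
    - [0,0,-18.3,-0.246,-0.3,-0.075,0]
    - [0,0,-18.3,-0.246,-0.3,-0.075,0]

```text
clock: 17.25
position: [0.6837, -0.1279, 0.4243]
tool_rot: [3.141, -0.005, -2.995]
wrist_force: [-0.7, 1.2, 0.2]
opening: 0.0012
gripper_force: 0.0
```

Run:
```python
from kin import *
p,R=pose();print((p-ORG)@np.c_[BX,BY,UZ],robot.sense()['opening']); rel(B(.178,.04,.343),tool(0))
```

```text
[0.17720309 0.03837923 0.42433618] 0.00123853865217409
rv [ 0.  -0.3 -0.1] sh [-0.0012  0.0016  0.0813]
```

>>> arm_command:
  rows:
    - [0,0,0,0,0,0.03,0]
    - [0,0,0,0,0,0.06,0]
    - [0,0,0,0,0,0.081,0]
    - [0,0,0,0.01,0,0.081,0]
    - [0,0,0,0.02,0,0.081,0]
    - [0,0,0,0.03,0,0.081,0]
    - [0,0,0,0.04,0,0.081,0]
    - [0,0,0,0.05,0,0.081,0]
    - [0,0,0,0.06,0,0.081,0]
    - [0,0,0,0.07,0,0.081,0]
    - [0,0,0,0.075,0,0.081,0]
    - [0,0,0,0.08,0,0.081,0]
    - [0,0,0,0.085,0,0.081,0]
    - [0,0,0,0.09,0,0.081,0]
    - [0,0,0,0.095,0,0.081,0]
    - [0,0,0,0.1,0,0.081,0]
    - [0,0,0,0.105,0,0.081,0]
    - [0,0,0,0.11,0,0.081,0]

```text
clock: 19.05
position: [0.5748, -0.1441, 0.3466]
tool_rot: [-3.14, -0.001, -2.994]
wrist_force: [0.5, 0.1, 0.4]
opening: 0.0004
gripper_force: 0.0
```

>>> arm_command:
  rows:
    - [0,0,0,0,0,0,0]
    - [0,0,0,0,0,0,0]
    - [0,0,0,0,0,0,0]
    - [0,0,0,0,0,0,0]
    - [0,0,0,0,0,-0.02,0]
    - [0,0,0,0,0,-0.05,0]
    - [0,0,0,0,0.03,-0.08,0]
    - [0,0,0,0,0.06,-0.08,0]
    - [0,0,0,0,0.1,-0.08,0]
    - [0,0,0,0,0.15,-0.08,0]
    - [0,0,0,0,0.2,-0.08,0]
    - [0,0,0,0,0.2,-0.08,0]
    - [0,0,0,0,0.2,-0.08,0]

```text
clock: 20.35
position: [0.5458, 0.0552, 0.4264]
tool_rot: [-3.139, -0.001, -2.991]
wrist_force: [-0.9, -0.5, 0.5]
opening: 0.0006
gripper_force: 0.0
```

Run:
```python
from kin import *
p,d=robot.snapshot('top');cv2.imwrite('pics/top3.png',p);P=cloud(robot.camera_info('top'),d);X=(P-ORG)@np.c_[BX,BY,UZ]
m=(abs(X[...,1])<.13)&(X[...,2]>.1)&(X[...,2]<.2)&(X[...,0]>-.11)&(X[...,0]<.07)
a=X[m];c=np.polyfit(a[:,0],a[:,2],1);print('lid angle',-np.arctan(c[0]),np.median(a[:,2]),m.sum())
Z=P[...,2];b=np.zeros(Z.shape,bool);b[180:265,215:310]=1
print('board',rect(P,b&(Z>.010)&(Z<.028)),'rye',rect(P,b&(Z>.05)&(Z<.09)&(P[...,0]<.57)))
```

```text
lid angle -0.001127244706776724 0.1332199459928841 3853
board (array([539.9, 279.6]), array([145.6, 220.5]), 80.28, np.float64(18.3), 1688) rye (array([494.1, 207.6]), array([ 59.1, 125.4]), 82.24, np.float64(78.1), 498)
```

View pics/top3.png

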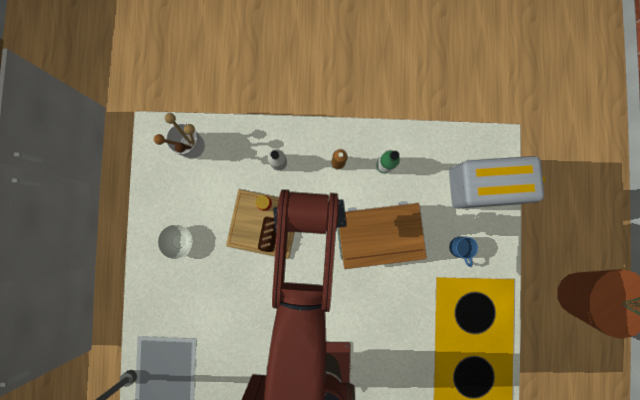

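The lid is shut (angle 0.00, filling 337–426 × 204–268 as at first). The rye is flat on the board at (266,233), the other things stand where they did, and the arm is clear. I hand the job in.

```bash
python3 -c "
from station import robot
print(robot.close_job())"
```

```text
the job is handed in; nothing more can be done
None
```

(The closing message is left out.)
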